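# Put the tee fitting away in the rotary parts box

## Task

Put the loose brass tee away in the round white parts box by the washing machines: turn the box's cover until its wide opening lies squarely over the sector whose raised sign on the rim is a T, lower the tee in through the opening, then turn the cover so that the wide opening lies squarely over the solid (filled) sector and the box is shut. Leave the other two fittings in the basket and the bottle, jar and cup where they stand, and let go of everything at the end.

Things in the scene. Friction and masses are not known exactly. Their poses are not given: they have to be found in the camera images.
- box: Round white parts box, fixed, 236 mm across. Rim step from radius 90 to 118 mm is 34 mm high; inside it the box is 50 mm high under a turning grey cover. Six 60-degree sectors, radius 28 to 86 mm, with 3 mm walls between. Dark signs, 3 mm high, on the rim step, counter-clockwise from the body's x axis: T at 0 deg, none at 60 (filled sector), bar 120, L 180, + 240, dot 300. Origin: axis, table height. Any yaw.
- lid (a joint): Turning cover of the box, radians, counter-clockwise from above: at 0 its wide opening is over the T sector (box x axis), at 1.047 (60 deg) over the solid sector; each full turn repeats. It turns endlessly either way, without stops, stays where it is left, and takes about 0.08 N m to turn.
- opening (a point): Middle of the cover's wide opening, on the cover's top face (55 mm above the table), 58 mm from the box's axis. The opening spans radius 34 to 80 mm and 22 deg to either side (46 mm radially, 43 mm across its middle, narrower inwards). The cover: grey disc, 181 mm across, 4 mm thick, underside 51 mm above the table. A small hole (14 x 16 mm) opposite is not used.
- lid_grip (a point): Point on the cover's black turning bar, on the box's axis, 75 mm above the table. The bar is 46 mm long and 14 mm wide, stands from 55 to 87 mm above the table, and runs along the line through the middle of the wide opening. The point's x axis points to the wide opening.
- tee_sector (a point): Middle of the floor of the T sector (open sector with the T sign beside it), 58 mm from the box's axis, 6 mm above the table; its floor is 45 mm below the cover's underside.
- solid_sector (a point): Middle of the top of the solid, filled sector (no sign beside it; 60 deg counter-clockwise of the T sector), 58 mm from the box's axis, 48.5 mm above the table.
- basket: Teal plastic basket, fixed to the table, 244 (x) x 120 (y) mm outside, walls 4 mm thick and 36 mm high, floor 4 mm thick. Three brass fittings stand in it in a row along its x, about 76 mm apart, in any order. Origin: middle of its underside.
- tee: Brass tee fitting standing as an upside-down T, 90 g: a horizontal bar 38 mm long along x, 14 mm wide (18 mm at its end collars) and 16 mm high, with a stem up from its middle. Its upright stem is 14 x 14 mm in section, its faces along the body's x and y, and its top is 40 mm above the origin. Origin: on the stem's axis, at the underside.
- elbow: Brass elbow fitting, 80 g: like the tee but its horizontal arm goes only to +x, 26 mm from the stem's axis, 18 mm wide and 16 mm high. Leave it. Its upright stem is 14 x 14 mm in section, its faces along the body's x and y, and its top is 40 mm above the origin. Origin: on the stem's axis, at the underside.
- straight: Brass straight fitting, 70 g: a stem on a 22 x 22 x 10 mm square foot. Leave it. Its upright stem is 14 x 14 mm in section, its faces along the body's x and y, and its top is 40 mm above the origin. Origin: on the stem's axis, at the underside.
- bottle: White detergent bottle, 56 mm in diameter, 170 mm high, standing loose between box and basket. Leave it. Origin: middle of its underside.
- jar: White jar with black cap, 56 mm in diameter, 90 mm high, standing loose. Leave it. Origin: middle of its underside.
- cup: White plastic measuring cup, 68 mm across the rim, 60 mm high, standing loose. Leave it. Origin: middle of its underside.
Things that resemble listed ones, but are neither listed nor needed, are in the scene too. What is shaped like the tee but pink is not meant.

How it is judged:
By the outcome, as a careful person would: the job done as asked, in the order asked, and still so for the second after the job is handed in, with the robot touching nothing.
It also fails if it takes over 66 s, if anything falls off the work surface, if the arm or the gripper's body presses on something with over 40 N, if the wrist force passes 120 N, or if a joint passes its speed limit or range.

## Robot

A 6-joint arm with a two-finger parallel gripper is mounted at the origin on the work surface. World frame = base frame: x ahead of the robot, y to its left, z up, the work surface at z = 0. Lengths are in m, angles in rad, forces in N, time in s.
With the tool pointing down it reaches from about 0.225 to 0.875 m from the base axis. Payload 3.4 kg.
Tool frame: the origin (TCP) lies on the centre line of the jaws, within the pads' length; the fingertips stand 11 mm ahead of it and the grasp point (between the pads) lies 8 mm behind it; z points along the fingers, y is the line along which they close (so a half turn about z gives the same grasp; the last joint's range is limited). The gripper opens to 85 mm and grips with 20 to 120 N. Pads are 22 mm wide; open, the fingers measure 114 mm over their backs; the gripper's body (76 mm by 85 mm) begins 54 mm behind the grasp point. The pads swing forward as they close: fully open they stand 13 mm farther back than shut.
Start: joints at [-0.121, 0.276, 1.505, -0, 1.361, -0.121], TCP at [0.575, -0, 0.242] pointing down, gripper open.
Joint ranges: [-2.89, 2.89], [-0.75, 2.08], [0.22, 2.7], [-1.18, 4.32], [0.11, 2.71], [-2.7, 2.7]. Speed limits (rad/s): [2.57, 2.57, 3.14, 3.14, 3.14, 3.14].

## Interface

Orientations are given as a unit quaternion [w, x, y, z].
In Python, from rig import manip, eyes, job gives the robot as it stands.
- The arm moves only by the tool drive_tool, never from a script. Its argument "rows" is a list of rows, each a list of 3 entries, a list of its own where there are three numbers: the turn, a rotation vector about the world's x, y, z in rad, then the shift along the world's x, y, z in cm, then the finger opening in cm, from 0 to 8.54. A call has 1 to 8 rows; each row shifts and turns the commanded pose from where the row before left it; what a row does not reach is not made up. A row lasts 1/8 s, in which the tool goes at most 62.5 mm and 10.7 degrees, less where a joint would pass 70% of its speed; a pose out of reach is approached as far as the arm can. A call is refused whole if a number of a shift passes 6.25 or a number of a turn 0.188, either way. A call with a gripper value outside its range is refused whole. The fingers move at their own pace and stop on an object; "force" is the grip in N (left out, the last holds). Time passes only in rows, so rows that do not move let the fingers close. It gives the time, the measured TCP pose, the force, the opening and the grip force at its end, in the units of the state.
- manip.get_state(): the state, without advancing time (a new reading comes with each control period).
- eyes.get_image(name): name is "scene" or "side" or "wrist"; returns the picture (400x640x3 uint8, red, green, blue); there is no depth.
- eyes.get_calibration(name): a dict with "camera_matrix" (3x3 intrinsics, pixels), "view" (4x4, takes a point from world to camera coordinates). Camera axes: x right, y up, looking along -z (the intrinsics and any distortion apply to the point x, -y, -z); pixel columns grow to the right and rows downward; lengths in m; the calibration is good to about 2 mm. A picture is of the moment at which its call begins: read the wrist's pose just before it. get_calibration takes no time and is no camera call; for the wrist camera it gives the pose at the moment of the call.
- job.sign_off(): hands the job in; it is judged then, once.
The state is a dict: "clock": time; "qpos": joint angles; "qd": joint speeds; "effort": joint torques, N m; "position": TCP position; "ee_rot": TCP orientation; "contact_force": force on the tool from outside, world axes, zero at the start; "moment": the same for the moment, N m; "width": finger opening in m; "gripper_force": force on a finger pad.
Only numpy, scipy, OpenCV 4.12 (cv2) and the standard library are available. Lean on these libraries where they do the work, as an engineer would, in place of code of your own. Each camera call takes 0.05 s, during which the arm holds its last target. There are 200 camera calls.

## Working session

There is one attempt and no reset: what is moved stays moved. The work goes in short steps, Python scripts to look and compute and a tool call to move; the robot and the scene stay as the last step left them, time stands still between calls to the robot, and variables do not carry over. Pictures are saved under pics/ and viewed, at most 10 in all, crops included, and the job is handed in when it is done.

Besides the shell and the picture viewer there is one more tool, called as name(argument=value, ...), one argument or row to a line, values as JSON. drive_tool: Moves the arm, as the interface text tells. Its arguments: {"type":"object","properties":{"rows":{"type":"array"},"force":{"type":"number"}},"required":["rows"]}

```bash
mkdir -p pics; ls; cat > h.py <<'E'
import numpy as np, cv2
from rig import manip, eyes, job
def snap(n,f):
    c=eyes.get_calibration(n); im=eyes.get_image(n); cv2.imwrite(f'pics/{f}.png',im[:,:,::-1]); np.savez(f'pics/{f}.npz',K=c['camera_matrix'],V=c['view']); 
    return im,c
def load(f):
    d=np.load(f'pics/{f}.npz'); return cv2.imread(f'pics/{f}.png'),d['K'],d['V']
def ray(K,V,u,v):
    d=np.linalg.inv(K)@[u,v,1.]; d=np.array([d[0],-d[1],-d[2]]); R=V[:3,:3]; return -R.T@V[:3,3], R.T@d
def onz(K,V,u,v,z):
    o,d=ray(K,V,u,v); return o+d*(z-o[2])/d[2]
def proj(K,V,p):
    q=V[:3,:3]@p+V[:3,3]; q=K@[q[0],-q[1],-q[2]]; return q[:2]/q[2]
E
python3 - <<'E'
from h import *
for n in ['scene','side','wrist']:
    im,c=snap(n,n+'0'); print(n,{k:(np.round(v,3).tolist() if k!='view' else 0) for k,v in c.items()}, ray(c['camera_matrix'],c['view'],320,200))
a=[cv2.imread(f'pics/{n}0.png') for n in ['scene','side']]
print(manip.get_state())
E
```

```text
pics
scene {'camera_matrix': [[445.795, 0.0, 325.582], [0.0, 445.795, 195.497], [0.0, 0.0, 1.0]], 'view': 0} (array([0.98739672, 0.36788534, 1.0298914 ]), array([-0.38136297, -0.32915079, -0.86399122]))
side {'camera_matrix': [[455.202, 0.0, 317.849], [0.0, 455.202, 201.834], [0.0, 0.0, 1.0]], 'view': 0} (array([ 0.16552671, -0.53914178,  0.65707798]), array([ 0.4494789 ,  0.61192304, -0.65081292]))
wrist {'camera_matrix': [[348.471, 0.0, 319.365], [0.0, 348.471, 202.784], [0.0, 0.0, 1.0]], 'view': 0} (array([0.57414688, 0.08406245, 0.37303411]), array([-3.06471297e-04, -3.19077986e-01, -9.47763836e-01]))
{'clock': 0.15, 'qpos': array([-1.20991923e-01,  2.76466879e-01,  1.50584608e+00,  1.74857707e-05,
        1.36070158e+00, -1.21016458e-01]), 'qd': array([-1.24114877e-03, -2.77084036e-03, -3.70949362e-03,  8.30884835e-04,
        8.39302321e-05,  1.48778173e-03]), 'effort': array([ 9.65923646e-04, -4.17143512e+01, -2.46032345e+01, -1.26433165e-04,
        7.58384820e-03, -3.43765259e-05]), 'position': array([5.74620957e-01, 5.14314844e-05, 2.41627136e-01]), 'ee_rot': array([-5.64989575e-04,  7.07099221e-01,  7.07113983e-01, -4.31623514e-04]), 'contact_force': array([-0.70992744, -0.4678337 , -0.51792564]), 'moment': array([ 0.04625988, -0.0810865 ,  0.04044763]), 'gripper_force': 0.0, 'width': 0.08530671309422257}
```

View pics/scene0.png

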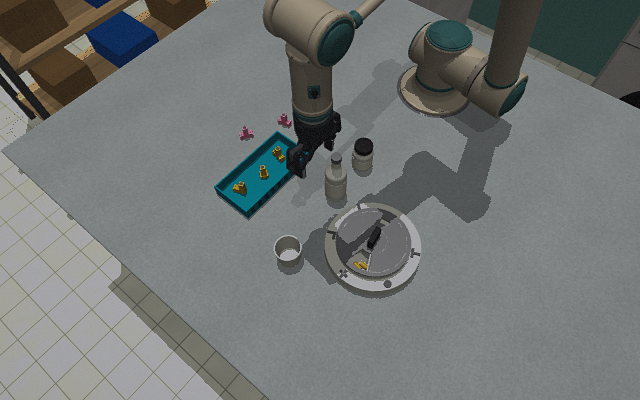

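View pics/wrist0.png

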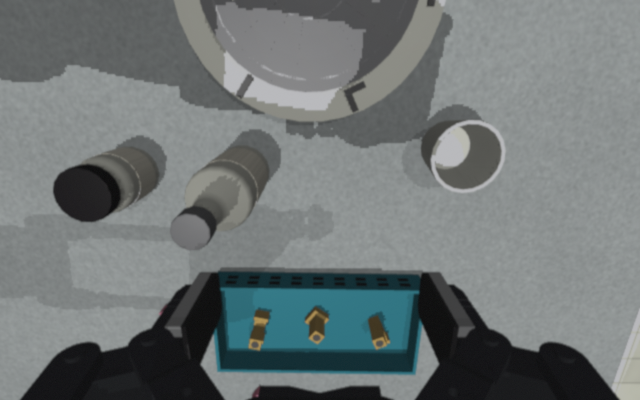

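The scene shows the box at about (373,247), the lid bar at (375,238), the opening with brass in it at (361,265), the basket at (258,173), three brass fittings at (240,187), (264,172) and (278,153), and two pink look-alikes at (247,132) and (284,120). The wrist view shows the fittings at (258,330), (317,325) and (378,332). I'll enlarge both regions.

```bash
python3 - <<'E'
import cv2,numpy as np
s=cv2.imread('pics/scene0.png');w=cv2.imread('pics/wrist0.png')
a=cv2.resize(s[195:300,315:430],None,fx=4.2,fy=4.2,interpolation=cv2.INTER_CUBIC)[:440,:400+83]
b=cv2.resize(s[125:215,212:300],None,fx=3.5,fy=3.5,interpolation=cv2.INTER_CUBIC)
c=cv2.resize(w[295:360,235:405],None,fx=4,fy=4,interpolation=cv2.INTER_CUBIC)[:, :680]
o=np.zeros((600,800,3),np.uint8)
a=a[:330+110];o[:a.shape[0]-100+0]=0
a=cv2.resize(a,(363,331));o[:331,:363]=a
o[:b.shape[0],400:400+b.shape[1]]=b
o[340:340+c.shape[0],:c.shape[1]]=c
cv2.imwrite('pics/crop1.png',o)
E
```

```text
(no output)
```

View pics/crop1.png

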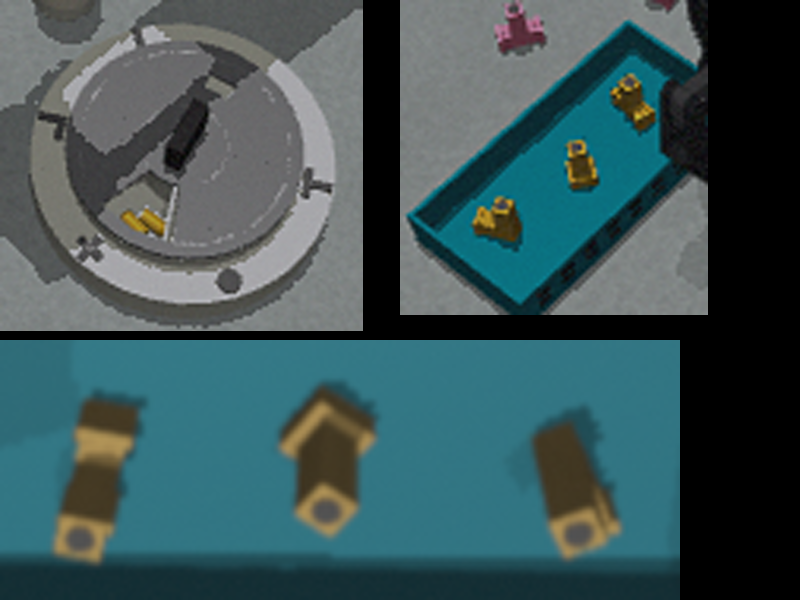

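View pics/side0.png

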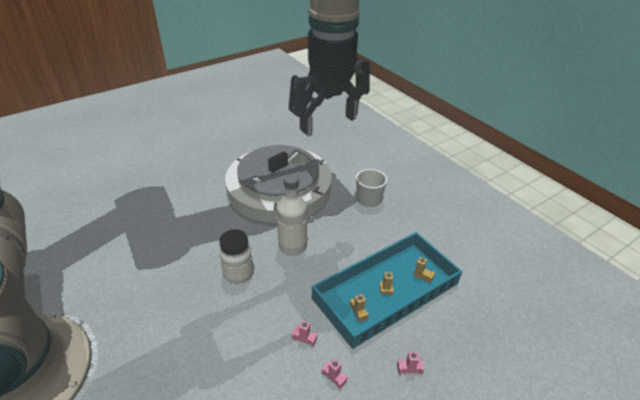

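Candidates for the tee: wrist (255,345), (317,338) and (380,343), all brass, in the basket. The middle one has a square foot, so it is the straight. Of the other two, the tee has arms on both sides. The pink ones are decoys. In the scene crop the T sign is at the right of the box and the opening is over the + sector. I'll compute rough positions before moving in closer.

```bash
python3 - <<'E'
from h import *
im,K,V=load('wrist0')
for p in [(255,345),(316.5,338),(379.5,343)]: print('w',onz(K,V,*p,.044).round(3))
for p in [(218,372),(418,372),(218,272),(421,272)]: print('basket rim?',onz(K,V,*p,.036).round(3))
for p in [(465,157)]: print('cup',onz(K,V,*p,.06).round(3))
print('bottle',onz(K,V,193,228,.17).round(3),'jar',onz(K,V,87,193,.09).round(3))
im,K,V=load('scene0')
f=lambda x,y:(315+x/4.2*483/363,195+y/4.2*440/331)
for n,p in dict(bar=(185,132),T=(318,182),plus=(90,248),dot=(228,280),L=(50,122),br=(140,35)).items():
  q=f(*p); print(n,np.round(q,1),onz(K,V,*q,.087 if n=='bar' else .036).round(3))
g=lambda x,y:(212+(x-400)/3.5,125+y/3.5)
for p in [(503,205),(576,147),(629,83)]: print('fit',onz(K,V,*g(*p),.044).round(3))
E
```

```text
w [ 0.498 -0.205  0.044]
w [ 0.57  -0.195  0.044]
w [ 0.643 -0.202  0.044]
basket rim? [ 0.448 -0.253  0.036]
basket rim? [ 0.694 -0.253  0.036]
basket rim? [ 0.462 -0.113  0.036]
basket rim? [ 0.685 -0.113  0.036]
cup [0.706 0.02  0.06 ]
bottle [ 0.494 -0.003  0.17 ] jar [ 0.376 -0.005  0.09 ]
bar [373.6 236.8] [0.57  0.169 0.087]
T [415.7 252.6] [0.518 0.262 0.036]
plus [343.5 273.5] [0.669 0.159 0.036]
dot [387.2 283.6] [0.625 0.253 0.036]
L [330.8 233.6] [0.606 0.071 0.036]
br [359.4 206.1] [0.5   0.079 0.036]
fit [ 0.642 -0.2    0.044]
fit [ 0.57  -0.193  0.044]
fit [ 0.499 -0.202  0.044]
```

drive_tool(
  rows=[
    [[0, 0, 0], [0, -4, 0], 8.5],
    [[0, 0, 0], [0, -5, -1], 8.5],
    [[0, 0, 0], [0, -4, -2], 8.5],
    [[0, 0, 0], [0, 0, 0], 8.5],
    [[0, 0, 0], [0, 0, 0], 8.5],
  ],
)

```text
clock: 0.78
position: [0.5749, -0.1297, 0.2122]
ee_rot: [-0.0, 0.707, 0.707, 0.0]
contact_force: [0.3, -0.5, 0.2]
width: 0.0849
gripper_force: 0.0
```

```bash
python3 - <<'E'
from h import *
im,c=snap('wrist','wrist1')
K,V=c['camera_matrix'],c['view']
print([proj(K,V,np.array(p)).round(0) for p in [(.498,-.203,.044),(.57,-.194,.044),(.643,-.2,.044)]], ray(K,V,320,200))
b=im[:,:,::-1]
u=[proj(K,V,np.array(p)) for p in [(.46,-.26,.03),(.69,-.12,.03)]];print(u)
x0,x1=sorted([int(u[0][0]),int(u[1][0])]);y0,y1=sorted([int(u[0][1]),int(u[1][1])])
cr=b[max(0,y0-20):y1+20,max(0,x0-20):x1+20]; s=min(800/cr.shape[1],600/cr.shape[0]);print(x0,y0,s)
cv2.imwrite('pics/crop2.png',cv2.resize(cr,None,fx=s,fy=s,interpolation=cv2.INTER_CUBIC))
E
```

```text
[array([240., 256.]), array([315., 247.]), array([392., 253.])] (array([ 0.57441427, -0.04574937,  0.34373425]), array([ 6.91136397e-04, -3.18353381e-01, -9.48007273e-01]))
[array([211.18886643, 298.35772865]), array([445.30067655, 167.70241229])]
211 167 2.9197080291970803
```

View pics/crop2.png

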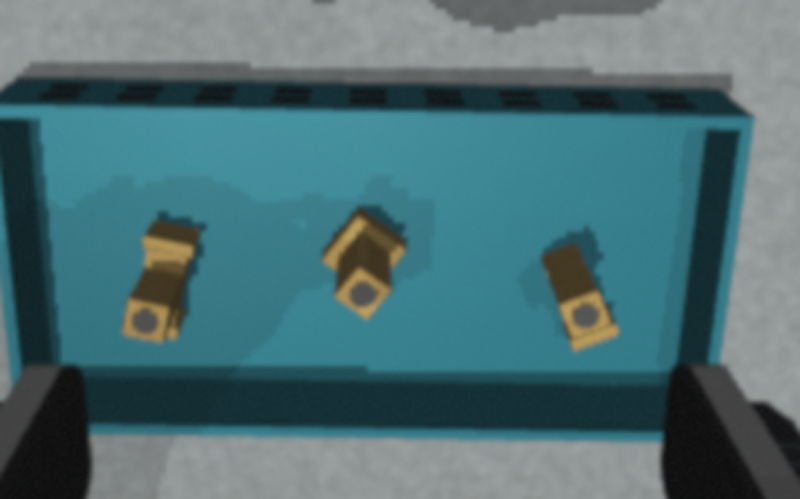

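The crop shows three stems. The left one at crop (145,320), wrist1 about (241,256), has arms both towards the camera (170,245) and behind the stem (175,330), so it is the tee. The middle one has a square foot and is the straight. The right one has an arm only behind it (595,340), so it is the elbow. I'll measure the tee's yaw, then go and look at the box.

```bash
python3 - <<'E'
from h import *
im,K,V=load('wrist1')
hsv=cv2.cvtColor(im,cv2.COLOR_BGR2HSV)
x0,y0=215,235
print(hsv[250:262,226:260:3,2])
m=((hsv[...,2]>120)&(hsv[...,0]<35)&(hsv[...,1]>70)).astype(np.uint8)
n,l,st,ce=cv2.connectedComponentsWithStats(m)
for i in range(1,n):
    if st[i,4]>15:
        pts=np.argwhere(l==i)[:,::-1]
        P=np.array([onz(K,V,u,v,.044)[:2] for u,v in pts],np.float32)
        print(st[i],ce[i].round(1),'rect',cv2.minAreaRect(P))
E
```

```text
[[131 131 130 148 142 111  85  70  56  58 125 132]
 [131 130 130 160 165 143 128  98  56  59 124 132]
 [130 131 130 164 160 128 157 139  59  58 123 133]
 [130 130 129 164 133  99 161 159  70  56 124 132]
 [131 130 128 161 102  85 139 162  80  58 125 132]
 [130 130 125 156  85  82 120 158  93  67 128 131]
 [129 130 122 154  82  81 107 154 106  73 131 131]
 [129 130 120 156  81  80 102 147 110  83 131 131]
 [130 130 118 158  82  80 107 142 113 101 131 130]
 [130 130 118 161  93  81 125 136 135 115 131 131]
 [129 129 121 162 120  97 149 130 159 120 131 131]
 [129 129 121 151 143 133 163 123 162 125 130 131]]
[302 222  15  17  82] [308.6 229.4] rect ((0.5640205144882202, -0.17535236477851868), (0.018994426354765892, 0.004614922683686018), 54.97516632080078)
[240 228  17  11 124] [247.4 232.8] rect ((0.5073155164718628, -0.17867814004421234), (0.014848669059574604, 0.01022644154727459), 2.204413890838623)
[325 231   4   7  17] [326.2 233.8] rect ((0.5802040696144104, -0.18009328842163086), (0.005788461305201054, 0.002776847453787923), 47.63065719604492)
[306 239  18  17 117] [314.6 246.4] rect ((0.5695739388465881, -0.1933019608259201), (0.012960569001734257, 0.013220718130469322), 51.251190185546875)
[383 247  20  20 189] [392.  256.6] rect ((0.6434990167617798, -0.20328475534915924), (0.015116273425519466, 0.01774377003312111), 23.391996383666992)
[233 250  19  14 125] [241.7 256.8] rect ((0.5000942945480347, -0.20389673113822937), (0.012993600219488144, 0.01723390817642212), 77.16546630859375)
```

drive_tool(
  rows=[
    [[0, 0, 0], [0, 0, 5], 8.5],
    [[0, 0, 0], [0, 5.5, 0], 8.5],
    [[0, 0, 0], [0, 5.5, 0], 8.5],
    [[0, 0, 0], [0, 5.5, 0], 8.5],
    [[0, 0, 0], [0, 5.5, 0], 8.5],
    [[0, 0, 0], [0, 5.5, 0], 8.5],
    [[0, 0, 0], [0, 5.5, 0], 8.5],
    [[0, 0, 0], [0, 0, 0], 8.5],
  ],
)

```text
clock: 1.82
position: [0.574, 0.2053, 0.2629]
ee_rot: [-0.0, 0.705, 0.71, 0.001]
contact_force: [-1.0, -0.5, 0.4]
width: 0.0853
gripper_force: 0.0
```

```bash
python3 - <<'E'
from h import *
im,c=snap('wrist','wrist2')
E
```

```text
(no output)
```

View pics/wrist2.png

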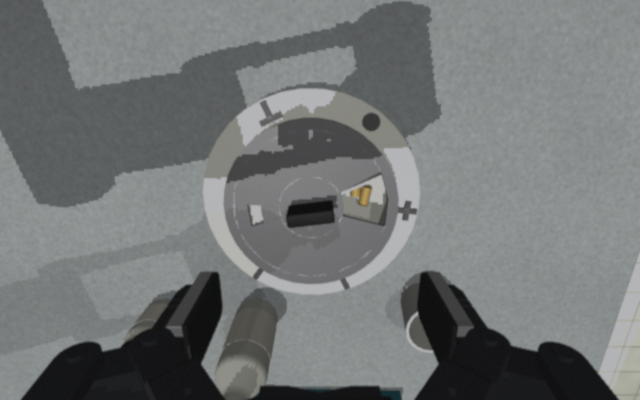

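The wrist2 picture shows the box centred near (311,192), with T at (269,113), dot (371,122), + (407,211), L (346,283) and bar (258,273). The lid bar is near (311,212), and the wide opening over + is at (365,200). I'll fit the box from the signs, and the lid angle from the opening, small hole and bar.

```bash
cat > box.py <<'E'
from h import *
from scipy.optimize import least_squares
def comps(f,c0):
    im,K,V=load(f); g=cv2.cvtColor(im,cv2.COLOR_BGR2GRAY)
    yy,xx=np.mgrid[:400,:640]; P=np.stack([xx,yy,np.ones_like(xx)],-1)@np.linalg.inv(K).T*[1,-1,-1]@V[:3,:3]
    o=-V[:3,:3].T@V[:3,3]
    at=lambda z:(o[:2]+P[...,:2]*((z-o[2])/P[...,2])[...,None])-c0
    return im,g,at
def signs(f,c0):
    im,g,at=comps(f,c0); X=at(.037); r=np.hypot(X[...,0],X[...,1])
    m=((r>.094)&(r<.115)&(g<75)).astype(np.uint8)
    n,l,st,ce=cv2.connectedComponentsWithStats(m,connectivity=8); out=[]
    for i in range(1,n):
        if st[i,4]>20: p=X[l==i].mean(0); out.append((st[i,4],ce[i].round(0),p+c0,np.degrees(np.arctan2(p[1],p[0])).round(1),np.hypot(*p).round(4)))
    return out
def bartop(f,c0):
    im,g,at=comps(f,c0); X=at(.087); r=np.hypot(X[...,0],X[...,1])
    m=((r<.045)&(g<35)).astype(np.uint8); n,l,st,ce=cv2.connectedComponentsWithStats(m); i=1+st[1:,4].argmax()
    return st[i],cv2.minAreaRect((X[l==i]+c0).astype(np.float32)),l==i
E
python3 - <<'E'
from box import *
c0=np.array([.57,.17])
for s in signs('wrist2',c0): print(*s)
print(bartop('wrist2',c0)[:2])
im=cv2.imread('pics/wrist2.png'); 
cv2.imwrite('pics/crop3.png',cv2.resize(im[165:250,230:430],None,fx=4,fy=4,interpolation=cv2.INTER_CUBIC))
E
```

```text
194 [371. 121.] [0.62534785 0.25348931] 56.5 0.1002
25 [230. 175.] [0.47893301 0.1967361 ] 163.6 0.0949
(array([288, 201,  45,  15, 460], dtype=int32), ((0.5644093155860901, 0.17809636890888214), (0.0423588827252388, 0.010472209192812443), 7.378277778625488))
```

View pics/crop3.png

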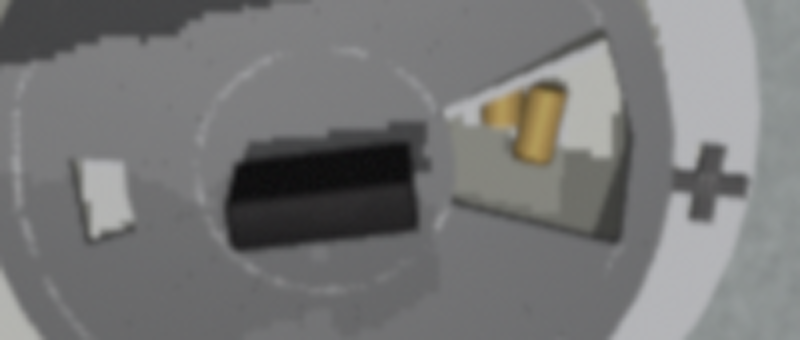

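```bash
cat >> box.py <<'E'
def signs2(f,c0):
    im,g,at=comps(f,c0); X=at(.037); r=np.hypot(X[...,0],X[...,1])
    bh=cv2.morphologyEx(g,cv2.MORPH_BLACKHAT,np.ones((25,25),np.uint8))
    m=((r>.092)&(r<.116)&(bh>45)).astype(np.uint8); n,l,st,ce=cv2.connectedComponentsWithStats(m,connectivity=8); out=[]
    for i in range(1,n):
        if st[i,4]>20: p=X[l==i].mean(0)+c0; out.append((st[i,4],ce[i].round(1),p.round(4)))
    return out
E
python3 - <<'E'
from box import *
c0=np.array([.568,.174])
S=signs2('wrist2',c0)
for s in S: print(*s)
nom={'T':(0,(269,113)),'bar':(120,(258,273)),'L':(180,(346,283)),'+':(240,(407,211)),'dot':(300,(371,122))}
obs={}
for k,(a,px) in nom.items():
    b=min(S,key=lambda s:np.hypot(*(s[1]-px))); obs[k]=b[2]
for ks in [list(nom),['bar','+','dot']]:
    def f(q): return np.concatenate([obs[k]-q[:2]-q[3]*np.array([np.cos(q[2]+np.radians(nom[k][0])),np.sin(q[2]+np.radians(nom[k][0]))]) for k in ks])
    r=least_squares(f,[.57,.17,2.1,.104]); print(ks,r.x.round(4),np.degrees(r.x[2]).round(2),(r.fun*1000).round(1))
im,K,V=load('wrist2'); c=lambda x,y:(230+x/4,165+y/4)
B=[onz(K,V,*c(*p),.087)[:2] for p in [(230,207),(411,187),(417,229),(236,249)]]
print('bar c',np.mean(B,0).round(4),'dirs',[np.degrees(np.arctan2(*(B[j]-B[i])[::-1])).round(1) for i,j in [(0,1),(3,2)]],'len',np.linalg.norm(B[1]-B[0]).round(4),'wid',np.linalg.norm(B[3]-B[0]).round(4))
O=[onz(K,V,*c(*p),.055)[:2] for p in [(445,107),(602,32),(622,242),(452,202)]]
e=r.x[:2]
print('open',[(np.hypot(*(o-e)).round(4),np.degrees(np.arctan2(*(o-e)[::-1])).round(1)) for o in O])
h=onz(K,V,*c(102,200),.055)[:2]; print('hole',np.degrees(np.arctan2(*(h-e)[::-1])))
E
```

```text
174 [314.5  85.8] [0.5682 0.2865]
178 [267.2 112.6] [0.5212 0.2609]
213 [371.4 120.6] [0.6255 0.2537]
23 [228.8 175.9] [0.4778 0.1957]
213 [405.8 210.5] [0.6683 0.1578]
154 [233.9 230.9] [0.4785 0.1325]
26 [259.  271.4] [0.5039 0.0814]
34 [343.9 282.1] [0.6031 0.0677]
['T', 'bar', 'L', '+', 'dot'] [0.5635 0.1664 1.9925 0.1052] 114.16 [ 0.8 -1.5  2.   0.2 -3.4 -2.8  0.2  2.1  0.5  2. ]
['bar', '+', 'dot'] [0.5643 0.1675 2.0027 0.1051] 114.75 [ 0.2 -0.3 -0.7 -0.1  0.5  0.4]
bar c [0.5655 0.1665] dirs [np.float64(7.0), np.float64(7.1)] len 0.043 wid 0.0108
open [(np.float64(0.0358), np.float64(28.2)), (np.float64(0.0793), np.float64(27.6)), (np.float64(0.0816), np.float64(-14.2)), (np.float64(0.0352), np.float64(-14.8))]
hole -171.14881614756527
```

Box centre is about (0.565, 0.167). Radii and sizes match: signs at 105 mm, opening corners at 36 and 80 mm, half angle 21°. Box yaw is 114.7° and the opening points at 7°, so the lid needs +107.7° to reach T. The gripper's closing line must go to -83° first.

drive_tool(
  rows=[
    [[0, 0, -0.181], [0, -0.5, -0.5], 5],
    [[0, 0, -0.181], [0, -0.5, -1], 5],
    [[0, 0, -0.181], [-0.2, -0.5, -1], 5],
    [[0, 0, -0.181], [-0.2, -0.5, -1], 5],
    [[0, 0, -0.181], [-0.2, -0.5, -1.5], 5],
    [[0, 0, -0.181], [-0.2, -0.5, -1.5], 5],
    [[0, 0, -0.181], [-0.1, -0.5, -1.5], 5],
    [[0, 0, -0.181], [0, -0.3, -1], 5],
  ],
)

```text
clock: 2.88
position: [0.5655, 0.1606, 0.1721]
ee_rot: [0.0, 0.998, 0.058, -0.0]
contact_force: [-1.0, 0.7, -0.5]
width: 0.0499
gripper_force: 0.0
```

drive_tool(
  rows=[
    [[0, 0, 0], [0, 0, 0], 5],
    [[0, 0, 0], [0, 0, 0], 5],
  ],
)

```text
clock: 3.12
position: [0.5664, 0.1616, 0.1731]
ee_rot: [0.0, 0.998, 0.062, 0.001]
contact_force: [-0.9, -0.2, 0.7]
width: 0.0499
gripper_force: 0.0
```

```bash
cat >> h.py <<'E'
def yaw(s=None):
    from scipy.spatial.transform import Rotation as R
    s=s or manip.get_state(); q=s['ee_rot']; M=R.from_quat([q[1],q[2],q[3],q[0]]).as_matrix()
    return np.degrees(np.arctan2(M[1,1],M[0,1])).round(2), M[:,2].round(4), s['position'].round(4)
E
python3 - <<'E'
from box import *
print(yaw()); im,c=snap('wrist','wrist3')
K,V=c['camera_matrix'],c['view']
print(manip.get_state()['qpos'].round(2))
print(proj(K,V,np.array([.565,.167,.087])))
print(bartop('wrist3',np.array([.565,.167]))[:2])
S=signs2('wrist3',np.array([.565,.167]))
for s in S: print(*s)
for a in (0,120,180,240,300): print(a,proj(K,V,np.array([.565+.105*np.cos(np.radians(114.7+a)),.167+.105*np.sin(np.radians(114.7+a)),.037])).round(0))
E
```

```text
(np.float64(-82.85), array([ 0.0012, -0.    , -1.    ]), array([0.5664, 0.1616, 0.1731]))
[ 0.16  0.34  1.59 -0.    1.21  1.61]
[311.02518704 215.83818394]
(array([ 301,  173,   20,   73, 1150], dtype=int32), ((0.5689031481742859, 0.16770225763320923), (0.051004812121391296, 0.012445471249520779), 7.085936546325684))
519 [342.7  55.7] [0.6693 0.1576]
492 [207.5 102.4] [0.6255 0.2521]
383 [438.1 157.9] [0.6057 0.0733]
79 [428.  203.4] [0.568  0.0727]
171 [190.4 229. ] [0.5216 0.2644]
81 [413.3 241.9] [0.5328 0.0774]
292 [381.1 286.1] [0.487  0.0967]
52 [404.1 277.5] [0.4981 0.0782]
48 [233.5 279.1] [0.4782 0.2266]
360 [257.4 291.6] [0.4679 0.205 ]
37 [305.1 299.8] [0.4647 0.1619]
0 [193. 230.]
120 [402. 271.]
180 [441. 154.]
240 [343.  55.]
300 [207. 102.]
```

drive_tool(
  rows=[
    [[0, 0, 0], [-0.1, 0.5, -2.5], 5],
    [[0, 0, 0], [0, 0, -3], 5],
    [[0, 0, 0], [0, 0, -2.5], 5],
    [[0, 0, 0], [0, 0, -1.7], 5],
    [[0, 0, 0], [0, 0, -0.5], 5],
    [[0, 0, 0], [0, 0, 0], 5],
  ],
)

```text
clock: 3.92
position: [0.5654, 0.1671, 0.0708]
ee_rot: [0.0, 0.998, 0.062, 0.0]
contact_force: [0.5, -0.8, -0.4]
width: 0.0502
gripper_force: 0.0
```

drive_tool(
  rows=[
    [[0, 0, 0], [0, 0, 0], 3],
    [[0, 0, 0], [0, 0, 0], 1],
    [[0, 0, 0], [0, 0, 0], 1],
    [[0, 0, 0], [0, 0, 0], 1],
    [[0, 0, 0], [0, 0, 0], 1],
  ],
  force=30,
)

```text
clock: 4.55
position: [0.5656, 0.1671, 0.0712]
ee_rot: [-0.0, 0.998, 0.061, 0.001]
contact_force: [-0.5, 0.7, 5.7]
width: 0.0136
gripper_force: 32.4
```

drive_tool(
  rows=[
    [[0, 0, 0.171], [0, 0, 0], 1],
    [[0, 0, 0.171], [0, 0, 0], 1],
    [[0, 0, 0.171], [0, 0, 0], 1],
    [[0, 0, 0.171], [0, 0, 0], 1],
    [[0, 0, 0.171], [0, 0, 0], 1],
    [[0, 0, 0.171], [0, 0, 0], 1],
    [[0, 0, 0.171], [0, 0, 0], 1],
  ],
)

```text
clock: 5.42
position: [0.5655, 0.1672, 0.0712]
ee_rot: [0.0, 0.788, 0.615, 0.001]
contact_force: [-1.1, -0.7, 5.5]
width: 0.0135
gripper_force: 32.5
```

drive_tool(
  rows=[
    [[0, 0, 0.171], [0, 0, 0], 1],
    [[0, 0, 0.171], [0, 0, 0], 1],
    [[0, 0, 0.171], [0, 0, 0], 1],
    [[0, 0, 0.171], [0, 0, 0], 1],
    [[0, 0, 0], [0, 0, 0], 1],
    [[0, 0, 0], [0, 0, 0], 1],
    [[0, 0, 0], [0, 0, 0], 1],
  ],
)

```text
clock: 6.3
position: [0.5654, 0.1672, 0.0712]
ee_rot: [0.0, 0.539, 0.843, 0.001]
contact_force: [-0.9, 0.1, 6.2]
width: 0.0134
gripper_force: 32.6
```

```bash
python3 - <<'E'
from h import *
print(yaw()); print(manip.get_state()['moment'])
E
```

```text
(np.float64(24.83), array([ 1.3e-03,  5.0e-04, -1.0e+00]), array([0.5654, 0.1672, 0.0712]))
[0.07551378 0.27398073 0.06810179]
```

Turned cleanly. Now I'll release, lift and look.

drive_tool(
  rows=[
    [[0, 0, 0], [0, 0, 0], 3],
    [[0, 0, 0], [0, 0, 0], 5],
    [[0, 0, 0], [0, 0, 0], 5],
    [[0, 0, 0], [0, 0, 3], 5],
    [[0, 0, 0], [0, 0, 6], 5],
    [[0, 0, 0], [0, 0, 6], 5],
    [[0, 0, 0], [0, 0, 4], 5],
    [[0, 0, 0], [0, 0, 0], 5],
  ],
)

```text
clock: 7.3
position: [0.567, 0.1673, 0.2643]
ee_rot: [0.003, 0.539, 0.842, 0.003]
contact_force: [0.1, 0.8, -0.8]
width: 0.0501
gripper_force: 0.0
```

```bash
python3 - <<'E'
from box import *
print(yaw()); im,c=snap('wrist','wrist4'); im2,c2=snap('scene','scene4')
a=cv2.resize(im2[195:300,315:430,::-1],None,fx=3.8,fy=3.8,interpolation=cv2.INTER_CUBIC)
b=cv2.resize(im[:,120:520,::-1],(360,360)); o=np.zeros((400,800,3),np.uint8); o[:360,:360]=b; o[:a.shape[0],362:362+a.shape[1]]=a[:400]
cv2.imwrite('pics/c4.png',o)
for s in signs2('wrist4',np.array([.565,.167])): print(*s)
K,V=c['camera_matrix'],c['view']
for a in (0,120,180,240,300): print(a,proj(K,V,np.array([.565+.105*np.cos(np.radians(114.7+a)),.167+.105*np.sin(np.radians(114.7+a)),.037])).round(0))
print(bartop('wrist4',np.array([.565,.167]))[:2])
E
```

```text
(np.float64(24.81), array([ 0.0082,  0.0014, -1.    ]), array([0.567 , 0.1673, 0.2643]))
264 [315.8  62.1] [0.5221 0.259 ]
252 [406.1 114.5] [0.6247 0.2525]
171 [399.6 212.3] [0.6699 0.1578]
81 [232.4 213.5] [0.503  0.0801]
72 [310.7 256.8] [0.6032 0.0671]
0 [316.  58.]
120 [234. 213.]
180 [317. 255.]
240 [399. 213.]
300 [407. 115.]
(array([309, 149,  15,  29, 347], dtype=int32), ((0.5585039258003235, 0.1799008995294571), (0.012589843012392521, 0.025780092924833298), 24.90911293029785))
```

View pics/c4.png

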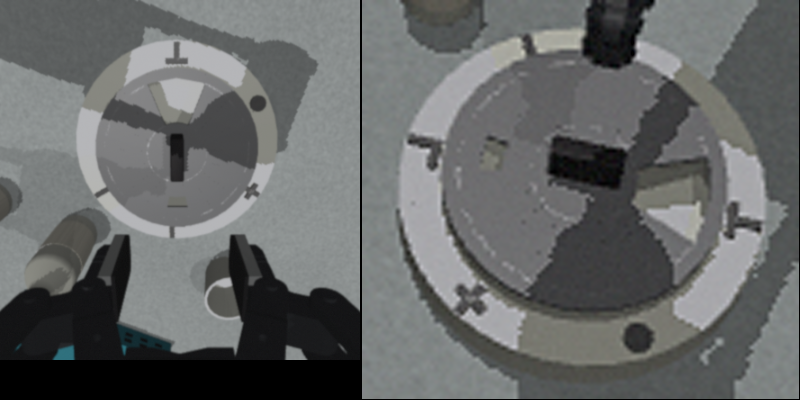

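The crop shows the wide opening at (176,100) pointing straight at the T sign (176,52), so the lid is squarely over the T sector. Next is the tee.

drive_tool(
  rows=[
    [[0, 0, -0.107], [-1, -5.5, 0], 4],
    [[0, 0, -0.107], [-1.5, -5.5, 0], 4],
    [[0, 0, -0.107], [-1.5, -5.5, 0], 4],
    [[0, 0, -0.107], [-1.5, -5.5, 0], 4],
    [[0, 0, -0.107], [-1, -5, 0], 4],
    [[0, 0, -0.107], [0, -1, -4], 4],
    [[0, 0, 0], [0, 0, -5], 4],
    [[0, 0, 0], [0, 0, 0], 4],
  ],
)

```text
clock: 8.4
position: [0.4957, -0.1118, 0.1653]
ee_rot: [-0.006, 0.777, 0.629, -0.003]
contact_force: [-0.1, -0.8, 0.3]
width: 0.0402
gripper_force: 0.0
```

drive_tool(
  rows=[
    [[0, 0, 0], [0, 0, 0], 4],
  ],
)

```text
clock: 8.52
position: [0.5005, -0.113, 0.1707]
ee_rot: [0.0, 0.777, 0.63, 0.0]
contact_force: [0.1, 0.2, 0.1]
width: 0.0403
gripper_force: 0.0
```

```bash
python3 - <<'E'
from h import *
print(yaw()); im,c=snap('wrist','wrist5'); K,V=c['camera_matrix'],c['view']
print([proj(K,V,np.array(p)).round(0) for p in [(.499,-.2035,.044),(.57,-.194,.044)]])
hsv=cv2.cvtColor(im,cv2.COLOR_RGB2HSV)
m=((hsv[...,0]<35)&(hsv[...,1]>70)&(hsv[...,2]>125)).astype(np.uint8)
n,l,st,ce=cv2.connectedComponentsWithStats(m)
for i in range(1,n):
    if st[i,4]>30:
        pts=np.argwhere(l==i)[:,::-1]
        for z in (.044,.020): print(st[i],ce[i].round(1),z,cv2.minAreaRect(np.array([onz(K,V,u,v,z)[:2] for u,v in pts],np.float32)))
u,v=proj(K,V,np.array((.499,-.2035,.034))).astype(int)
x0=max(0,u-60);y0=max(0,min(v-65,400-110));cr=im[y0:y0+110,x0:x0+130,::-1]; print(x0,y0)
cv2.imwrite('pics/c5.png',cv2.resize(cr,None,fx=5,fy=5,interpolation=cv2.INTER_CUBIC))
E
```

```text
(np.float64(-11.95), array([ 1.e-04, -0.e+00, -1.e+00]), array([ 0.5005, -0.113 ,  0.1707]))
[array([340., 294.]), array([421., 270.])]
[397 239  30  22 161] [408.6 248.8] 0.044 ((0.5638901591300964, -0.1764194816350937), (0.019218184053897858, 0.019028471782803535), 51.790504455566406)
[397 239  30  22 161] [408.6 248.8] 0.02 ((0.5682195425033569, -0.18995842337608337), (0.02100478857755661, 0.020797457545995712), 51.790504455566406)
[494 252  26  22 216] [506.1 262.6] 0.044 ((0.6401669383049011, -0.20220814645290375), (0.018137430772185326, 0.0136939138174057), 19.67500114440918)
[494 252  26  22 216] [506.1 262.6] 0.02 ((0.6515873670578003, -0.2181444764137268), (0.019823549315333366, 0.014966968446969986), 19.675024032592773)
[411 260  20  18 165] [420.4 268.6] 0.044 ((0.5694201588630676, -0.19324754178524017), (0.01346306037157774, 0.01334849651902914), 52.04708480834961)
[411 260  20  18 165] [420.4 268.6] 0.02 ((0.5742636322975159, -0.20835083723068237), (0.014714645221829414, 0.014589416794478893), 52.04713439941406)
[329 262  19  12 171] [337.9 266.5] 0.044 ((0.5019150376319885, -0.17746306955814362), (0.010419286787509918, 0.015055437572300434), 77.94477844238281)
[329 262  19  12 171] [337.9 266.5] 0.02 ((0.5004829168319702, -0.19109898805618286), (0.011387924663722515, 0.01645509898662567), 77.94469451904297)
[329 288  19  13 153] [338.3 293.6] 0.044 ((0.4969799220561981, -0.202826589345932), (0.01203340943902731, 0.015471450984477997), 77.94444274902344)
[329 288  19  13 153] [338.3 293.6] 0.02 ((0.49508899450302124, -0.2188204526901245), (0.013152089901268482, 0.01690974459052086), 77.94445037841797)
279 222
```

View pics/c5.png

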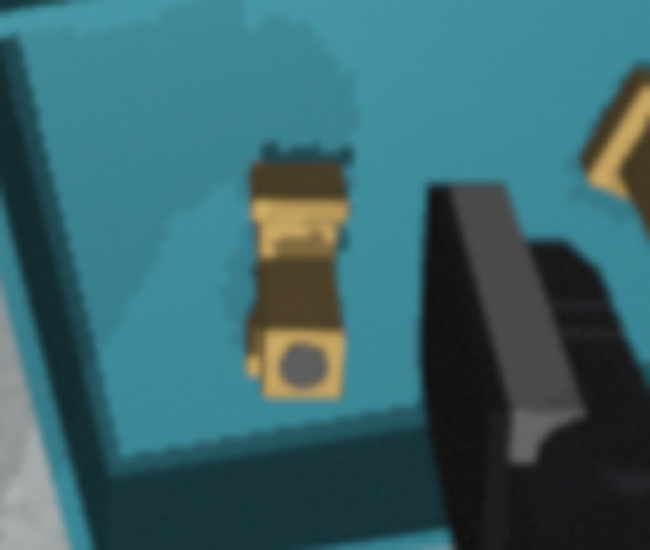

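The crop shows the tee, with its stem top at crop (304,365), wrist5 (340,295), a collar in front at (300,225) and a second arm behind at (250,360). It is aligned with the jaws at -12°. Stem centre is (0.499, -0.204).

drive_tool(
  rows=[
    [[0, 0, 0], [-0.1, -4.5, 0], 4],
    [[0, 0, 0], [0, -4.6, -1], 4],
    [[0, 0, 0], [0, 0, -4], 4],
    [[0, 0, 0], [0, 0, -4], 4],
    [[0, 0, 0], [0, 0, -3], 4],
    [[0, 0, 0], [0, 0, -0.8], 4],
    [[0, 0, 0], [0, 0, 0], 4],
    [[0, 0, 0], [0, 0, 0], 4],
  ],
)

```text
clock: 9.57
position: [0.5004, -0.2046, 0.0441]
ee_rot: [0.002, 0.777, 0.63, 0.001]
contact_force: [-1.1, 0.0, 0.5]
width: 0.0399
gripper_force: 0.0
```

drive_tool(
  rows=[
    [[0, 0, 0], [0, 0, 0], 2.5],
    [[0, 0, 0], [0, 0, 0], 1],
    [[0, 0, 0], [0, 0, 0], 1],
    [[0, 0, 0], [0, 0, 0], 1],
    [[0, 0, 0], [0, 0, 0], 1],
  ],
  force=30,
)

```text
clock: 10.2
position: [0.4996, -0.2043, 0.0432]
ee_rot: [0.001, 0.777, 0.629, 0.0]
contact_force: [0.1, 0.2, 5.1]
width: 0.0129
gripper_force: 31.3
```

drive_tool(
  rows=[
    [[0, 0, 0], [0, 0, 2], 1],
    [[0, 0, 0], [0, 0, 4], 1],
    [[0, 0, 0], [0, 0, 5.5], 1],
    [[0, 0, 0], [0, 0, 5.5], 1],
    [[0, 0, 0], [0, 0, 4.5], 1],
    [[0, 0, 0], [0, 0, 0], 1],
    [[0, 0, 0], [0, 0, 0], 1],
  ],
)

```text
clock: 11.08
position: [0.4983, -0.2036, 0.2563]
ee_rot: [-0.001, 0.777, 0.629, -0.0]
contact_force: [-0.3, -0.4, -1.6]
width: 0.0128
gripper_force: 30.6
```

```bash
python3 - <<'E'
from h import *
print(yaw(), manip.get_state()['width']); im,c=snap('side','side6'); K,V=c['camera_matrix'],c['view']
p=yaw()[2]; u=proj(K,V,p).astype(int); print(u)
cr=im[u[1]-50:u[1]+50,u[0]-50:u[0]+50,::-1]
cv2.imwrite('pics/c6.png',cv2.resize(cr,None,fx=5,fy=5,interpolation=cv2.INTER_CUBIC))
E
```

```text
(np.float64(-11.98), array([-0.0017,  0.001 , -1.    ]), array([ 0.4983, -0.2036,  0.2563])) 0.012818551194714232
[371 202]
```

View pics/c6.png

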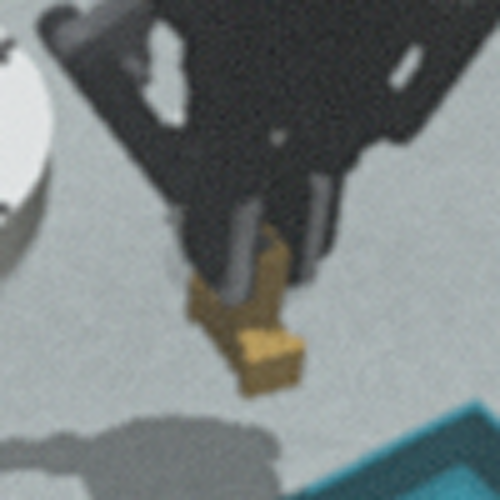

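The crop shows the tee held upright between the pads, both arms visible and nothing else touched. Carry it over the opening.

drive_tool(
  rows=[
    [[0, 0, 0.08], [0.5, 5.3, 0], 1],
    [[0, 0, 0.08], [0.5, 5.3, 0], 1],
    [[0, 0, 0.08], [0.5, 5.3, 0], 1],
    [[0, 0, 0.08], [0.5, 5.3, 0], 1],
    [[0, 0, 0.08], [0.5, 5.3, 0], 1],
    [[0, 0, 0.08], [0.5, 5.3, 0], 1],
    [[0, 0, 0.08], [0.5, 5.3, 0], 1],
    [[0, 0, 0.08], [0.5, 5.2, 0], 1],
  ],
)

```text
clock: 12.12
position: [0.5381, 0.2205, 0.2549]
ee_rot: [-0.001, 0.538, 0.843, -0.002]
contact_force: [0.5, -0.4, -1.3]
width: 0.0127
gripper_force: 30.6
```

drive_tool(
  rows=[
    [[0, 0, 0], [0, 0, -5], 1],
    [[0, 0, 0], [0, 0, -5], 1],
    [[0, 0, 0], [0, 0, -3], 1],
    [[0, 0, 0], [0, 0, 0], 1],
    [[0, 0, 0], [0, 0, 0], 1],
    [[0, 0, 0], [0, 0, 0], 1],
  ],
)

```text
clock: 12.88
position: [0.5401, 0.2192, 0.1288]
ee_rot: [0.001, 0.54, 0.842, 0.001]
contact_force: [0.1, 0.6, -0.5]
width: 0.0126
gripper_force: 30.5
```

```bash
python3 - <<'E'
from box import *
print(yaw(), manip.get_state()['width']); im,c=snap('scene','scene7'); snap('side','side7')
for n,f in (('scene','scene7'),('side','side7')):
    b,K,V=load(f); hsv=cv2.cvtColor(b,cv2.COLOR_BGR2HSV); p=yaw()[2]; u=proj(K,V,p-[0,0,.03])
    m=((hsv[...,0]<32)&(hsv[...,1]>110)&(hsv[...,2]>60)).astype(np.uint8); l=cv2.connectedComponentsWithStats(m)
    print(n,u.round(0),[(s.tolist(),q.round(1).tolist()) for s,q in zip(l[2][1:],l[3][1:]) if np.hypot(*(q-u))<30 and s[4]>6])
    a=np.radians(114.7);d=np.array([np.cos(a),np.sin(a),0])
    print('pred ends bar', [proj(K,V,p-[0,0,.0392-.008]+t*d).round(1) for t in (-.019,0,.019)])
b,K,V=load('scene7'); c=np.array([.565,.167]); im,g,at=comps('scene7',c)
X=at(.055); r=np.hypot(X[...,0],X[...,1])
E
```

```text
(np.float64(24.68), array([ 2.9e-03,  8.0e-04, -1.0e+00]), array([0.5401, 0.2192, 0.1288])) 0.012648931933903
scene [399. 238.] [([391, 231, 5, 10, 32], [393.5, 236.1])]
pred ends bar [array([391.2, 236.1]), array([399.3, 237.9]), array([407.5, 239.7])]
side [254. 144.] [([257, 143, 6, 3, 13], [259.2, 143.7])]
pred ends bar [array([261.5, 147.2]), array([254.4, 144.6]), array([247.4, 142. ])]
```

drive_tool(
  rows=[
    [[0, 0, 0], [0.1, 0, -2], 1],
    [[0, 0, 0], [0, 0, -2], 1],
    [[0, 0, 0], [0, 0, -1], 1],
    [[0, 0, 0], [0, 0, 0], 1],
  ],
)

```text
clock: 13.48
position: [0.5399, 0.2189, 0.0772]
ee_rot: [-0.0, 0.54, 0.842, -0.0]
contact_force: [1.0, -1.0, 0.2]
width: 0.0128
gripper_force: 30.5
```

drive_tool(
  rows=[
    [[0, 0, 0], [0, 0, -0.6], 1],
    [[0, 0, 0], [0, 0, -0.5], 1],
    [[0, 0, 0], [0, 0, 0], 1],
    [[0, 0, 0], [0, 0, 0], 1],
  ],
)

```text
clock: 13.98
position: [0.5402, 0.219, 0.0665]
ee_rot: [0.0, 0.54, 0.842, 0.0]
contact_force: [0.3, -0.7, -0.4]
width: 0.0131
gripper_force: 30.5
```

drive_tool(
  rows=[
    [[0, 0, 0], [0, 0, 0], 4],
    [[0, 0, 0], [0, 0, 0], 4],
    [[0, 0, 0], [0, 0, 0], 4],
    [[0, 0, 0], [0, 0, 0], 4],
  ],
)

```text
clock: 14.48
position: [0.5401, 0.219, 0.0664]
ee_rot: [0.0, 0.54, 0.842, 0.0]
contact_force: [0.5, 0.5, 0.6]
width: 0.0398
gripper_force: 0.0
```

drive_tool(
  rows=[
    [[0, 0, 0], [0, 0, 2.5], 4],
    [[0, 0, 0], [0.5, -1, 5], 4],
    [[0, 0, 0], [0.6, -1.5, 6], 4],
    [[0, 0, 0], [0.8, -1.6, 5.5], 4],
    [[0, 0, 0], [0.6, -1.1, 0], 4],
    [[0, 0, 0], [0, 0, 0], 4],
    [[0, 0, 0], [0, 0, 0], 4],
  ],
)

```text
clock: 15.35
position: [0.5637, 0.1671, 0.2543]
ee_rot: [-0.002, 0.54, 0.842, -0.001]
contact_force: [0.6, -0.3, 0.3]
width: 0.0404
gripper_force: 0.0
```

```bash
cat > chk.py <<'E'
from box import *
import sys
f=sys.argv[1]; print(yaw()); im,c=snap('wrist',f); K,V=c['camera_matrix'],c['view']
hsv=cv2.cvtColor(im,cv2.COLOR_RGB2HSV)
m=((hsv[...,0]<35)&(hsv[...,1]>70)&(hsv[...,2]>50)).astype(np.uint8)
n,l,st,ce=cv2.connectedComponentsWithStats(m); cc=np.array([.565,.167])
for i in range(1,n):
    if st[i,4]>5:
        for z in (.046,.022): p=onz(K,V,*ce[i],z)[:2]-cc; print(st[i],ce[i].round(1),z,'r',np.hypot(*p).round(4),'ang',np.degrees(np.arctan2(p[1],p[0])).round(1))
for a in (0,60,120,240): print(a,'sign pred',proj(K,V,np.append(cc+.105*np.array([np.cos(np.radians(114.7+a)),np.sin(np.radians(114.7+a))]),.037)).round(0))
for s in signs2(f,cc): print(*s)
E
python3 chk.py wrist8
```

```text
(np.float64(24.69), array([-4.1e-03, -2.0e-04, -1.0e+00]), array([0.5637, 0.1671, 0.2543]))
[311  91  18  39 522] [319.2 109.8] 0.046 r 0.0608 ang 117.3
[311  91  18  39 522] [319.2 109.8] 0.022 r 0.0591 ang 117.4
[620 379  20  21 216] [632.7 392.1] 0.046 r 0.4853 ang -11.3
[620 379  20  21 216] [632.7 392.1] 0.022 r 0.5232 ang -11.8
[207 389   6  11  36] [209.8 393.4] 0.046 r 0.322 ang -91.6
[207 389   6  11  36] [209.8 393.4] 0.022 r 0.3501 ang -91.2
0 sign pred [322.  60.]
60 sign pred [229. 118.]
120 sign pred [238. 218.]
240 sign pred [407. 218.]
278 [321.7  64. ] [0.5223 0.2589]
271 [414.2 117.4] [0.6246 0.2525]
182 [407.2 217.4] [0.6698 0.158 ]
89 [236.  218.3] [0.503  0.0803]
75 [315.6 262.9] [0.6031 0.0669]
```

The brass blob in the opening is 18×39 px at about 0.97 px/mm, which is 18×38 mm, radial and at r≈59. So the tee is in the T sector with its bar flat. Now the cover.

drive_tool(
  rows=[
    [[0, 0, 0], [0, 0, -5], 4],
    [[0, 0, 0], [0, 0, -5], 4],
    [[0, 0, 0], [0, 0, -3], 4],
    [[0, 0, 0], [0, 0, 0], 4],
    [[0, 0, 0], [0, 0, 0], 4],
  ],
)

```text
clock: 16.02
position: [0.5656, 0.1674, 0.127]
ee_rot: [0.0, 0.539, 0.842, 0.0]
contact_force: [-0.4, 0.3, 0.6]
width: 0.0402
gripper_force: 0.0
```

drive_tool(
  rows=[
    [[0, 0, 0], [0, 0, -2.5], 4],
    [[0, 0, 0], [0, 0, -2.3], 4],
    [[0, 0, 0], [0, 0, -0.8], 4],
    [[0, 0, 0], [0, 0, 0], 4],
    [[0, 0, 0], [0, 0, 0], 1],
    [[0, 0, 0], [0, 0, 0], 1],
    [[0, 0, 0], [0, 0, 0], 1],
    [[0, 0, 0], [0, 0, 0], 1],
  ],
  force=30,
)

```text
clock: 17.02
position: [0.5656, 0.167, 0.0717]
ee_rot: [0.001, 0.54, 0.842, 0.001]
contact_force: [-1.1, -1.2, 5.3]
width: 0.0134
gripper_force: 31.9
```

```bash
python3 -c "
from h import *
print(yaw(),manip.get_state()['width'])"
```

```text
(np.float64(24.7), array([ 1.8e-03,  2.0e-04, -1.0e+00]), array([0.5656, 0.167 , 0.0717])) 0.013392593262132681
```

drive_tool(
  rows=[
    [[0, 0, 0.15], [0, 0, 0], 1],
    [[0, 0, 0.15], [0, 0, 0], 1],
    [[0, 0, 0.15], [0, 0, 0], 1],
    [[0, 0, 0.15], [0, 0, 0], 1],
    [[0, 0, 0.15], [0, 0, 0], 1],
    [[0, 0, 0.15], [0, 0, 0], 1],
    [[0, 0, 0.15], [0, 0, 0], 1],
    [[0, 0, 0], [0, 0, 0], 1],
  ],
)

```text
clock: 18.02
position: [0.5656, 0.1671, 0.0717]
ee_rot: [0.001, 0.044, 0.999, 0.0]
contact_force: [-1.0, -0.7, 6.3]
width: 0.0133
gripper_force: 31.9
```

drive_tool(
  rows=[
    [[0, 0, 0], [0, 0, 0], 1],
    [[0, 0, 0], [0, 0, 0], 3],
    [[0, 0, 0], [0, 0, 0], 5],
    [[0, 0, 0], [0, 0, 0], 5],
    [[0, 0, 0], [0, 0, 0], 5],
  ],
)

```text
clock: 18.65
position: [0.565, 0.167, 0.0702]
ee_rot: [-0.0, 0.045, 0.999, 0.0]
contact_force: [0.3, 0.5, -0.1]
width: 0.0498
gripper_force: 0.0
```

drive_tool(
  rows=[
    [[0, 0, 0], [0, 0, 3], 5],
    [[0, 0, 0], [0, 0, 6], 5],
    [[0, 0, 0], [0, 0, 6], 5],
    [[0, 0, 0], [0, 0, 4], 5],
    [[0, 0, 0], [0, 0, 0], 5],
    [[0, 0, 0], [0, 0, 0], 5],
    [[0, 0, 0], [0, 0, 0], 5],
  ],
)

```text
clock: 19.52
position: [0.5641, 0.1668, 0.2584]
ee_rot: [-0.002, 0.045, 0.999, -0.0]
contact_force: [0.6, -0.3, 0.9]
width: 0.05
gripper_force: 0.0
```

```bash
python3 chk.py wrist9; python3 - <<'E'
from box import *
cc=np.array([.565,.167]); im,g,at=comps('wrist9',cc); X=at(.055); r=np.hypot(X[...,0],X[...,1]); a=np.degrees(np.arctan2(X[...,1],X[...,0]))%360
# brightness profile by angle across opening radii
for lo in range(140,212,4):
    s=(r>.05)&(r<.075)&(a>=lo)&(a<lo+4); print(lo,int(np.median(g[s])),end=' | ')
print(bartop('wrist9',cc)[:2])
E
```

```text
(np.float64(84.86), array([-3.7e-03, -5.0e-04, -1.0e+00]), array([0.5641, 0.1668, 0.2584]))
[  0 185  22  24 394] [  8.9 196.8] 0.046 r 0.3244 ang -90.7
[  0 185  22  24 394] [  8.9 196.8] 0.022 r 0.3475 ang -89.7
[  0 247  34  28 395] [ 14.8 259.7] 0.046 r 0.3521 ang -78.9
[  0 247  34  28 395] [ 14.8 259.7] 0.022 r 0.3784 ang -78.1
0 sign pred [412. 119.]
60 sign pred [321.  62.]
120 sign pred [229. 119.]
240 sign pred [320. 261.]
155 [228.8 118.5] [0.5041 0.0816]
251 [408.3 120.2] [0.522  0.2585]
34 [404.7 195.3] [0.6    0.2539]
86 [231. 213.] [0.603  0.0665]
146 [405.  217.5] [0.6254 0.2539]
160 [320.  260.8] [0.6694 0.1572]
140 121 | 144 122 | 148 122 | 152 114 | 156 136 | 160 136 | 164 136 | 168 136 | 172 149 | 176 180 | 180 181 | 184 180 | 188 180 | 192 180 | 196 119 | 200 113 | 204 113 | 208 113 | (array([313, 179,  14,  27, 214], dtype=int32), ((0.572935163974762, 0.1654469072818756), (0.011848661117255688, 0.024736205115914345), 85.10655212402344))
```

The opening spans 154° to 196°, centred at about 175° against a target of 174.7°. It shows only the white filled sector and no brass. The gripper is open and clear, so I'm handing in.

```bash
python3 -c "
from rig import job
print(job.sign_off())"
```

```text
the job is handed in; nothing more can be done
None
```

The brass tee is in the T sector, dropped about 20 mm from the opening rather than lowered to the floor; the cover is shut over the solid sector, nothing else was moved, and the job was handed in at about 19.6 s.

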